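Clamp the flat-headed dop in the transfer jig

ROBOT

A 6-joint arm with a two-finger parallel gripper is mounted at the origin on the work surface. World frame = base frame: x ahead of the robot, y to its left, z up, the work surface at z = 0. Lengths are in m, angles in rad, forces in N, time in s.
With the tool pointing down it reaches from about 0.35 to 0.775 m from the base axis. Payload 7.3 kg.
Tool frame: the origin (TCP) lies midway between the tips of the shut fingers; the grasp point (between the pads) lies 19 mm behind it (grip_depth is the distance from the TCP to the grasp point, in m); z points along the fingers, y is the direction in which the jaws open and shut (so a half turn about z gives the same grasp; the last joint's range is limited). The gripper opens to 92 mm and grips with 3 to 60 N. Pads are 19 mm wide; open, the fingers measure 130 mm over their backs; the gripper's body (75 mm by 190 mm) begins 47 mm behind the grasp point.
Start: joints at [-1.387, 0.342, 1.524, -0, 1.275, -0.146], TCP at [0.17, -0.497, 0.196] pointing down, gripper open.
Joint ranges: [-2.53, 2.53], [-0.77, 2.02], [0.04, 2.7], [-1, 4.14], [0.28, 2.66], [-3.11, 3.11]. Speed limits (rad/s): [2.57, 2.57, 3.14, 3.14, 3.14, 3.14].

INTERFACE

Orientations are given as a rotation vector (axis times angle).
In Python, from workcell import sense, get_image, camera_model, finish_job, grip_depth gives the robot as it stands.
- The arm moves only by the shell command python3 -m creep 'ROWS' [FORCE]. ROWS is a JSON object of lists of equal length, an entry for each row: "travel": the shift along the tool's x, y, z in units of 60 mm (1.0 is 60 mm), a list of three; "twist": the turn, a rotation vector about the tool's x, y, z in rad, a list of three; "grip": the opening, from -1 (shut) to 1 (fully open), so that 0 is half open. A call has 1 to 10 rows; each row shifts and turns the commanded pose from where the row before left it, along the tool's axes as they then stand; what a row does not reach is not made up. A row lasts 1/8 s, in which the tool goes at most 62.5 mm and 10.7 degrees, less where a joint would pass 70% of its speed; a pose out of reach is approached as far as the arm can. A call is refused whole if a number of a shift passes 1 or a number of a turn 0.188, either way. A call with a gripper value outside its range is refused whole. The fingers move at their own pace and stop on an object; FORCE is the grip in N (left out, the last holds). Time passes only in rows, so rows that do not move let the fingers close. It gives the time, the measured TCP pose, the force and the opening at its end, in the units of the state.
- sense(): the state, without advancing time (a new reading comes with each control period).
- get_image(name): name is "scene" or "top" or "wrist"; returns the picture (384x512x3 uint8, blue, green, red); there is no depth.
- camera_model(name): a dict with "fx", "fy", "cx", "cy" (pixels), "R" (3x3) and "t" (3): a world point X has camera coordinates R X + t. Camera axes: x right, y down, z forward; pixel columns grow to the right and rows downward; lengths in m; the calibration is good to about 2 mm. A picture is of the moment at which its call begins: read the wrist's pose just before it. camera_model takes no time and is no camera call; for the wrist camera it gives the pose at the moment of the call.
- finish_job(): hands the job in, once; it reports no verdict.
The state is a dict: "time_s": time; "joint_pos": joint angles; "dq": joint speeds; "joint_efforts": joint torques, N m; "ee_pos": TCP position; "tcp_rot": TCP orientation; "wrist_force": force on the tool from outside, world axes, zero at the start; "torque": the same for the moment, N m; "gripper_width": finger opening in m.
Only numpy, scipy, OpenCV 4.12 (cv2) and the standard library are available. Lean on these libraries where they do the work, as an engineer would, in place of code of your own. Each camera call takes 0.05 s, during which the arm holds its last target. There are 200 camera calls.

TASK

Take the dop stick with the flat round head from the sloping oak stand and lay it gently in the V-block jig, centred lengthwise in it, with its head overhanging the end away from the strap, and let go of it there. Then swing the clamp strap over the stick until it is fully across against its stop, and let go. Leave the cone-tipped stick, the brass pot, the amethyst and the blue lap where they are.

Things in the scene. Friction and masses are not known exactly. Their poses are not given: they have to be found in the camera images.
- flat_dop_center (a point): Centre of the loose aluminium stick to move: 160 mm long, shank 22 mm diameter x 150 mm, then a flat disc head 34 mm diameter x 10 mm; about 0.18 kg. Point on its axis, 80 mm from either end; z axis towards the head. It starts leaning in one of the stand's two slots, 35 degrees above level, head high and away from the robot. Shank free all round 30 mm either way, in stand and jig.
- flat_dop_head (a point): Middle of the flat end face of the head of that stick, 80 mm from its centre.
- cone_dop_center (a point): Centre of the other loose stick, to be left alone: same length (160 mm), same 22 mm shank and same aluminium, but its last 25 mm taper to a blunt cone and it has no disc. z axis along the stick towards the cone. It leans in the other slot, parallel, 100 mm to the side.
- stand: Fixed oak stand, base 215 x 170 x 12 mm. Origin on the table; x the way the leaning sticks rise, y left, z up. Two sloping slotted boards carry the sticks, centres at x = 0, y = +50 or -50, z = 81 mm; a foot board stops their lower ends. Slots 27 mm wide, reaching 2 mm past the sticks' axes, open to above: lift a stick out square to its length.
- jig: Fixed steel jig, base plate 160 (x) x 130 (y) x 12 mm. Origin on the table under its centre; x along the V groove, z up. Two 90 degree V-blocks, 25 mm long, centred at x = -42.5 and +42.5 mm, top 55 mm high, mouth about 36 mm wide; the 60 mm gap between is open down to the base plate. The strap is at the -x end, so the stick's head goes to +x.
- jig_seat (a point): Where the stick's centre lies when seated: on the groove's line, half-way between the V-blocks, 52 mm above the table. Axes as the jig's.
- strap_pivot (a point): Pivot axis of the strap at its underside, 67 mm above the table, at the jig's x = -42.5, y = -46 mm: a post 18 mm thick, bolt top at 83 mm. Across the groove, at x = -26.5, y = +44 mm, stands the stop pin, 10 mm thick, to 75 mm.
- strap (a joint): Angle of the clamp strap about its vertical pivot, rad, 0 to 2.2. 0: fully across the groove at its stop, pointing to the jig's +y. Grows counter-clockwise from above as it opens; at 1.57 it points to the jig's -x, clear of the groove. Starts between 1.2 and 2.0. Light friction (0.05 N m): stays where left.
- strap_knob (a point): Grip point on the strap's upright round knob, 14 mm diameter, 45 mm tall: on its axis, 80 mm from the pivot axis, 101 mm above the table (knob top 120, strap's top face 75 mm). The strap is a flat steel bar 106 x 22 x 8 mm, underside 67 mm up, 4 mm over a seated stick. Axes turn with the strap; y from pivot to knob.
- dop_pot: Loose squat brass pot, 90 mm diameter, 60 mm tall, origin under its centre. Bystander.
- amethyst: Loose rough amethyst chunk, about 80 mm across and 56 mm tall, origin at its underside. Bystander.
- lap: Loose round blue ceramic polishing lap, 150 mm diameter, 14 mm thick, lying flat, origin under its centre. Bystander.
There are look-alikes about, which are no part of the job. What is shaped like the part that bears flat_dop_center but pink is not meant.

How it is judged:
On the way:
1. the flat-headed stick lies seated in both V-blocks, head away from the strap, let go, the strap still open (x of flat_dop_center in the frame of jig between -0.015 and 0.015 m and y of flat_dop_center in the frame of jig between -0.004 and 0.004 m and z of flat_dop_center in the frame of jig between 0.048 and 0.056 m and x of flat_dop_head in the frame of jig above 0 m and angle between the z axis of flat_dop_center and the x axis of jig, either way round below 0.07 rad and contact force between the fingers and flat_dop below 0.05 N and value of joint strap above 0.9 rad), for 0.2 s.
At the end, for the whole second after the job is handed in: The flat-headed stick lies in the V groove, centre within 15 mm of the jig's centre lengthwise and 4 mm sideways and in height, axis within 4 degrees, head away from the strap; the strap is within 0.1 rad of its stop across it; all let go and at rest (x of flat_dop_center in the frame of jig between -0.015 and 0.015 m and y of flat_dop_center in the frame of jig between -0.004 and 0.004 m and z of flat_dop_center in the frame of jig between 0.048 and 0.056 m and x of flat_dop_head in the frame of jig above 0 m and angle between the z axis of flat_dop_center and the x axis of jig, either way round below 0.07 rad and contact force between the fingers and flat_dop below 0.05 N and value of joint strap below 0.1 rad and linear speed of flat_dop below 0.02 m/s and contact force between the fingers and jig below 0.05 N); the robot touches nothing.
It fails at once if the cone-tipped stick is moved more than 20 mm (distance of cone_dop_center from where it was at the start of the episode above 0.02 m).
It fails at once if the brass pot is moved more than 30 mm (distance of dop_pot from where it was at the start of the episode above 0.03 m).
It fails at once if the amethyst is moved more than 30 mm (distance of amethyst from where it was at the start of the episode above 0.03 m).
It fails at once if the lap is moved more than 30 mm (distance of lap from where it was at the start of the episode above 0.03 m).
It fails at once if the stick is dropped: free of the fingers over the jig with its centre more than 28 mm above its seat (horizontal distance between flat_dop_center and jig below 0.06 m and height (world z) of flat_dop_center above 0.08 m and contact force between each of the fingers, jig and flat_dop below 0.01 N).
It also fails if it takes over 53 s, if anything falls off the work surface, if the arm or the gripper's body presses on something with over 40 N, if the wrist force passes 120 N, or if a joint passes its speed limit or range.

## Working session

There is one attempt and no reset: what is moved stays moved. The work goes in short steps, Python scripts to look and compute and a shell command to move; the robot and the scene stay as the last step left them, time stands still between calls to the robot, and variables do not carry over. Pictures are saved under pics/ and viewed, about 8 in all and at most 12, crops included, and the job is handed in when it is done.

```bash
ls; mkdir -p pics
python3 - <<'E'
from workcell import *
import cv2
for n in("scene","top"):
    im=get_image(n); cv2.imwrite(f"pics/{n}0.png",im)
    m=camera_model(n); print(n,{k:(v.tolist() if hasattr(v,'tolist') else v) for k,v in m.items()})
s=sense(); print(s); print(grip_depth if not callable(grip_depth) else grip_depth())
E
```

```text
pics
scene {'fx': 357.16956998350224, 'fy': 357.16956998350224, 'cx': 261.653971675447, 'cy': 185.4007975904767, 'R': [[0.03335897229780901, 0.9994322310566353, -0.004732281943250908], [0.8639100888839678, -0.031215688949432163, -0.5026777686430016], [-0.5025400852586079, 0.012680547644668427, -0.8644609108685609]], 't': [-0.026771845593914174, -0.44474405607547496, 1.2528381344242459]}
top {'fx': 367.6697465728247, 'fy': 367.6697465728247, 'cx': 252.31341868631517, 'cy': 197.08837160944603, 'R': [[0.01351238729976713, -0.9998052475913823, 0.01438340287260359], [-0.9863595428932604, -0.015687932185717846, -0.16385585411310244], [0.1640495886397131, -0.011973122920560499, -0.9863794284121451]], 't': [0.01663935793135693, 0.5950839693110547, 0.9287444819458932]}
{'time_s': 0.1, 'joint_pos': array([-1.38700505e+00,  3.42639244e-01,  1.52494298e+00, -4.01518166e-05,
        1.27541935e+00, -1.46016747e-01]), 'dq': array([-6.37660851e-04, -1.86821674e-04, -1.73766178e-03,  9.92629906e-04,
        5.04507140e-05, -5.97766402e-04]), 'joint_efforts': array([ 1.69217004e-03, -4.32003415e+01, -2.44695014e+01,  7.19408761e-02,
        5.26176731e-02, -5.01894726e-05]), 'ee_pos': array([ 0.16994868, -0.49628276,  0.19511417]), 'tcp_rot': array([-3.09758232e+00, -5.15503466e-01,  1.02066768e-04]), 'wrist_force': array([ 0.62397581, -0.23691847,  0.07071793]), 'torque': array([ 0.00546761, -0.04636306,  0.02996863]), 'gripper_width': 0.0919222510475312}
0.0188
```

View pics/scene0.png

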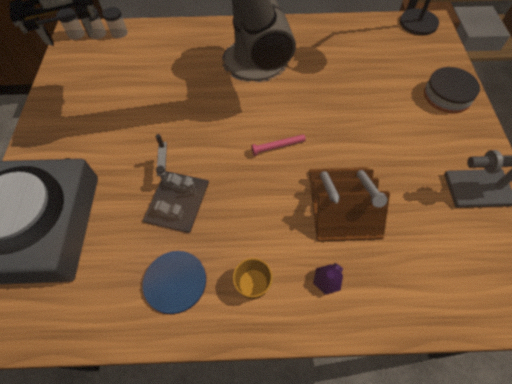

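View pics/top0.png

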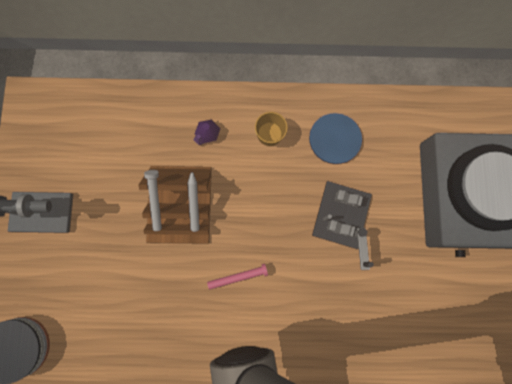

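The scene view shows two grey sticks in the stand: (330,186), and (372,190) with a wide head at (379,199). It also shows a pink stick at (278,145), the jig at (176,198) with its strap at (161,158), and the pot, amethyst and lap.
Candidates for the flat stick in the top view:
- Left slot stick, head at (152,176): wide disc.
- Right slot stick at (193,180): cone-tipped.
- Pink stick at (238,278): excluded by its colour.

I choose the left-slot stick and will check it in a close crop.

Run:
```python
import cv2,numpy as np
t=cv2.imread("pics/top0.png");s=cv2.imread("pics/scene0.png")
def c(im,x,y,w,h,W,H):
    o=cv2.resize(im[y:y+h,x:x+w],(W,H),interpolation=cv2.INTER_CUBIC)
    for i in range(0,w,10):
        cv2.line(o,(i*W//w,0),(i*W//w,6 if i%50 else 14),(0,255,255),1)
        if i%20==0: cv2.putText(o,str(x+i),(i*W//w,22),0,.35,(0,255,255),1)
    for i in range(0,h,10):
        cv2.line(o,(0,i*H//h),(6,i*H//h),(0,255,255),1)
        if i%20==0: cv2.putText(o,str(y+i),(8,i*H//h+4),0,.35,(0,255,255),1)
    return o
a=np.hstack([c(t,135,160,80,90,400,450),c(t,305,175,80,100,400,450)])
cv2.imwrite("pics/cropt.png",cv2.resize(np.hstack([c(t,135,160,100,100,400,400),c(t,300,175,100,100,400,400)]),(800,400)))
cv2.imwrite("pics/crops.png",np.hstack([c(s,300,155,100,100,400,400),c(s,130,130,100,100,400,400)]))
```

```text
(no output)
```

View pics/cropt.png

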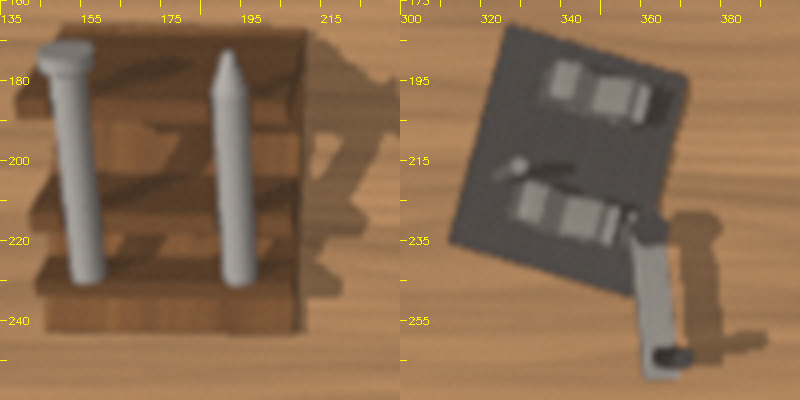

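View pics/crops.png

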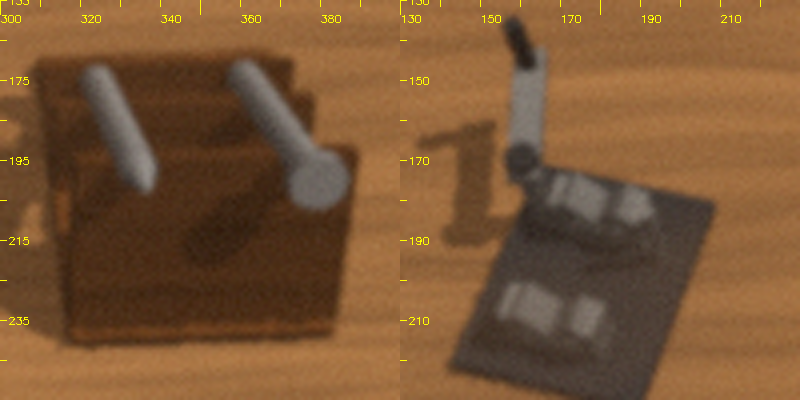

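The crops confirm it. The left-slot stick has the disc head (top ~(151.5,173), scene ~(379.5,200)), and the right one is cone-tipped. The strap's knob is at top (372,264), and the strap points towards the robot. Next I fit the poses.

```bash
cat > h.py <<'E'
import numpy as np
from scipy.optimize import least_squares
from scipy.spatial.transform import Rotation as Ro
from workcell import camera_model,sense
C={n:camera_model(n) for n in("scene","top")}
def proj(n,X,m=None):
    m=m or C[n]; p=np.array(m["R"])@X+np.array(m["t"]); return np.array([m["fx"]*p[0]/p[2]+m["cx"],m["fy"]*p[1]/p[2]+m["cy"]])
def pose(p,X): c,s=np.cos(p[2]),np.sin(p[2]); return np.array([p[0]+c*X[0]-s*X[1],p[1]+s*X[0]+c*X[1],X[2]])
def fit(obs,p0):
    f=lambda p:np.concatenate([proj(n,pose(p,np.array(X)))-u for n,X,u in obs])
    r=least_squares(f,p0,loss="soft_l1"); print(r.x.round(4),"\n",f(r.x).reshape(-1,2).round(1).tolist()); return r.x
E
python3 - <<'E'
from h import *
c,s=np.cos(np.radians(35)),np.sin(np.radians(35))
P=lambda y,l,u:(l*c-u*s,y,.081+l*s+u*c)
st=fit([("top",P(.05,.08,0),(151.7,173)),("scene",P(.05,.08,0),(379.5,199.7)),("top",P(.05,-.08,.011),(157,230.7)),("scene",P(.05,-.08,.011),(360.5,170.5)),
("top",P(-.05,.08,0),(192,172.5)),("scene",P(-.05,.08,0),(336.5,202)),("top",P(-.05,-.08,.011),(195,231.2)),("scene",P(-.05,-.08,.011),(324.3,172))],[.5,.2,0])
print("flat",pose(st,(0,.05,.081)))
J=[("top",(.08,.065,.012),(326.7,181)),("top",(.08,-.065,.012),(372.2,194.5)),("top",(-.08,.065,.012),(312.5,235.5)),("top",(-.0425,-.046,.083),(362.5,232)),("top",(-.0265,.044,.075),(330,216.2)),
("scene",(.08,.065,.012),(208.5+1e-9,181.2)),("scene",(-.0425,-.046,.083),(160.5,169.5))]
J=[o for o in J if not(o[0]=="scene" and o[1][2]==.012)]
J+=[("scene",(-.08,.065,.012),(208.5,181.2)),("scene",(.08,-.065,.012),(142.5,222.5))]
j=fit(J,[.5,-.2,-.25])
print("seat",pose(j,(0,0,.052)),"pivot",pose(j,(-.0425,-.046,.067)))
pv=pose(j,(-.0425,-.046,0))
g=lambda a,z:np.array([pv[0]-.08*np.sin(a+j[2]),pv[1]+.08*np.cos(a+j[2]),z])
r=least_squares(lambda a:np.concatenate([proj("top",g(a[0],.12))-(372,264.2),proj("scene",g(a[0],.12))-(158,136.3)]),[1.7]);print("strap",r.x,r.fun.round(1),g(r.x[0],.101))
print(Ro.from_rotvec(sense()["tcp_rot"]).as_matrix().round(3))
E
```

```text
[0.5743 0.2267 0.0107] 
 [[-1.0, -0.5], [-0.5, 0.9], [-0.7, 0.1], [-0.7, -0.6], [-0.6, 0.2], [-0.6, 0.4], [-0.5, -0.2], [-1.3, -0.6]]
flat [0.57371919 0.27669712 0.081     ]
[ 0.5575 -0.2224 -0.2766] 
 [[-0.1, -0.9], [-0.5, -1.1], [-0.8, -0.3], [0.0, -0.1], [-0.8, -0.1], [-1.3, -0.7], [-0.3, -1.6], [-1.2, -1.9]]
seat [ 0.55749789 -0.2223654   0.052     ] pivot [ 0.50405277 -0.25501304  0.067     ]
strap [1.91993898] [-1.1 -0.1 -1.2 -0.8] [ 0.42426342 -0.26081481  0.101     ]
[[ 0.946  0.324 -0.   ]
 [ 0.324 -0.946  0.001]
 [ 0.    -0.001 -1.   ]]
```

```bash
python3 -m creep '{"travel":[[0.83,-0.29,-0.18],[0.83,-0.29,-0.18],[0.83,-0.29,-0.18],[0.83,-0.29,-0.18],[0.83,-0.29,-0.18],[0.83,-0.29,-0.18],[0,0,0],[0,0,0]],"twist":[[0,0,0],[0,0,0],[0,0,0],[0,0,0],[0,0,0],[0,0,0],[0,0,0.16],[0,0,0.16]],"grip":[0.3,0.3,0.3,0.3,0.3,0.3,0.3,0.3]}' 20
python3 -m creep '{"travel":[[0.16,-0.95,0.07],[0.16,-0.95,0.07],[0.16,-0.95,0.07],[0.16,-0.95,0.07],[0.16,-0.95,0.07],[0.16,-0.95,0.07],[0.16,-0.95,0.07],[0.16,-0.95,0.07],[0.16,-0.95,0.07],[0.16,-0.95,0.07]],"twist":[[0,0,0],[0,0,0],[0,0,0],[0,0,0],[0,0,0],[0,0,0],[0,0,0],[0,0,0],[0,0,0],[0,0,0]],"grip":[0.3,0.3,0.3,0.3,0.3,0.3,0.3,0.3,0.3,0.3]}'
python3 -m creep '{"travel":[[0,0,0],[0,0,0],[0,0,0],[0,0,0],[0,0,0]],"twist":[[0,0.153,0],[0,0.153,0],[0,0.153,0],[0,0.152,0],[0,0,0]],"grip":[0.3,0.3,0.3,0.3,0.3]}'
cat >> h.py <<'E'
def go(pos,R):
    s=sense(); A=Ro.from_rotvec(s["tcp_rot"]); R=Ro.from_matrix(R)
    print("t",s["time_s"],"pos",s["ee_pos"].round(4),"w",round(s["gripper_width"],4),"F",s["wrist_force"].round(1))
    print("travel units",(A.inv().apply(np.array(pos)-s["ee_pos"])/.06).round(3),"twist",(A.inv()*R).as_rotvec().round(4))
def Rt(yaw,tilt):  # tool down, x at yaw, nose raised by tilt
    return (Ro.from_euler("z",yaw)*Ro.from_euler("x",np.pi)*Ro.from_euler("y",tilt)).as_matrix()
E
python3 - <<'E'
from h import *
from workcell import get_image
import cv2
R=Rt(.0107,np.radians(35)); c=np.array([.5737,.2767,.081])
go(c+R[:,2]*(.0188-.12),R)
m=camera_model("wrist"); im=get_image("wrist"); cv2.imwrite("pics/w1.png",im)
import pickle; pickle.dump(m,open("w1.pkl","wb"))
for l,u in((.08,0),(-.08,.011),(0,.011)): print(proj("wrist",c+R[:,0]*l-R[:,2]*u,m))
E
```

```text
time_s: 1.1
ee_pos: [0.4194, -0.3003, 0.2602]
tcp_rot: [-3.141, -0.01, 0.001]
wrist_force: [0.0, -0.7, 0.2]
gripper_width: 0.06
time_s: 2.35
ee_pos: [0.5092, 0.2716, 0.218]
tcp_rot: [3.141, 0.016, -0.001]
wrist_force: [-0.1, -0.8, -0.1]
gripper_width: 0.0596
time_s: 2.98
ee_pos: [0.5061, 0.2692, 0.2162]
tcp_rot: [-2.998, -0.02, -0.938]
wrist_force: [-0.6, -0.5, -0.5]
gripper_width: 0.0597
t 2.975 pos [0.5061 0.2692 0.2162] w 0.0597 F [-0.6 -0.5 -0.5]
travel units [-0.364 -0.116  0.807] twist [0.0017 0.0045 0.0031]
[247.14092811 109.71626533]
[247.63908946 251.964095  ]
[247.30759551 185.78075825]
```

View pics/w1.png

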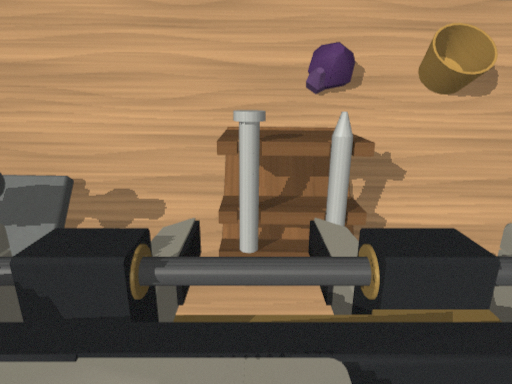

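The wrist view shows the flat stick with head edge at (249.5,111) and tail at (249,252). That is about 2 px right of prediction, so y is about 0.275. The cone stick is at (340,170), clear of the fingers. Descending square to the stick.

```bash
python3 -m creep '{"travel":[[-0.36,-0.085,0.4],[0,0,0.4],[0,0,0.4],[0,0,0.4],[0,0,0.4],[0,0,0.4],[0,0,0.3],[0,0,0.11],[0,0,0]],"twist":[[0,0.004,0.003],[0,0,0],[0,0,0],[0,0,0],[0,0,0],[0,0,0],[0,0,0],[0,0,0],[0,0,0]],"grip":[0.3,0.3,0.3,0.3,0.3,0.3,0.3,0.3,0.3]}' 20
python3 - <<'E'
from h import *
R=Rt(.0107,np.radians(35)); c=np.array([.5737,.2748,.081]); go(c+R[:,2]*.0188,R)
E
```

```text
time_s: 4.15
ee_pos: [0.59, 0.2752, 0.0685]
tcp_rot: [-2.991, -0.008, -0.951]
wrist_force: [-0.6, 0.8, -0.2]
gripper_width: 0.0594
t 4.15 pos [0.59   0.2752 0.0685] w 0.0594 F [-0.6  0.8 -0.2]
travel units [-0.103  0.004 -0.014] twist [ 0.0018 -0.0045 -0.0047]
```

```bash
python3 -m creep '{"travel":[[-0.1,0,0],[0,0,0],[0,0,0],[0,0,0],[0,0,0],[0,0,0],[0,0,0]],"twist":[[0,0,0],[0,0,0],[0,0,0],[0,0,0],[0,0,0],[0,0,0],[0,0,0]],"grip":[0.3,-0.3,-0.6,-1,-1,-1,-1]}' 20
python3 -m creep '{"travel":[[0,0,-0.2],[0,0,-0.4],[0,0,-0.6],[0,0,-0.7],[0,0,-0.7],[0,0,0]],"twist":[[0,0,0],[0,0,0],[0,0,0],[0,0,0],[0,0,0],[0,0,0]],"grip":[-1,-1,-1,-1,-1,-1]}'
python3 - <<'E'
from h import *
from workcell import get_image
import cv2
im=get_image("wrist"); cv2.imwrite("pics/w2.png",im)
s=sense(); m=camera_model("wrist"); A=Ro.from_rotvec(s["tcp_rot"]).as_matrix()
g=s["ee_pos"]-A[:,2]*.0188
for l in(.08,0,-.08): print(proj("wrist",g+A[:,0]*l,m).round(1))
j=np.array([.5575,-.2224,.0]); R=Rt(-.2766,0)
go([.5575,-.2224,.2],R)
E
```

```text
time_s: 5.03
ee_pos: [0.5844, 0.2758, 0.066]
tcp_rot: [-2.992, -0.01, -0.946]
wrist_force: [-0.1, 0.0, -0.0]
gripper_width: 0.004
time_s: 5.78
ee_pos: [0.4948, 0.2759, 0.1969]
tcp_rot: [-2.986, -0.011, -0.952]
wrist_force: [0.5, 1.2, 1.0]
gripper_width: 0.0008
[253.2  82.3]
[253.5 225.6]
[253.8 338.1]
t 5.825 pos [0.4948 0.2754 0.1951] w 0.0004 F [0.3 0.1 0.2]
travel units [0.861 8.305 0.474] twist [-0.0907 -0.6101  0.2747]
```

View pics/w2.png

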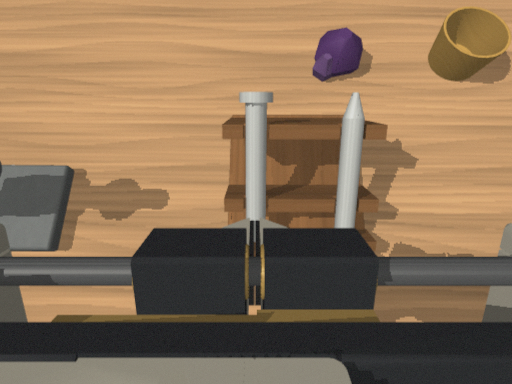

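The stick was missed. The gripper shut completely, and w2 shows the stick still in its slot (head edge (257,93)) and the closed fingers at (255,235). I check the geometry before retrying.

Run:
```python
from h import *
import pickle
from workcell import get_image
import cv2
m1=pickle.load(open("w1.pkl","rb")); m2=camera_model("wrist")
R=Rt(.0107,np.radians(35)); c=np.array([.5737,.2748,.081])
for m in(m1,m2):
    print([proj("wrist",c+R[:,0]*l-R[:,2]*u,m).round(1).tolist() for l,u in((.08,.017),(.08,0),(-.08,.011),(0,.011))])
    Rc=np.array(m["R"]); print("cam at",(-Rc.T@np.array(m["t"])).round(3),"fwd",Rc[2].round(3))
s=sense();A=Ro.from_rotvec(s["tcp_rot"]).as_matrix()
print("cam2 in tool",(A.T@(-np.array(m2["R"]).T@np.array(m2["t"])-s["ee_pos"])).round(4))
for nm,o in(("tcp",0),("grasp",-.0188)): print(nm,proj("wrist",s["ee_pos"]+A[:,2]*o,m2).round(1), [proj("wrist",np.array([.5061,.2692,.2162])+A[:,2]*o+A[:,1]*y,m1).round(1).tolist() for y in(-.03,.03)])
im=get_image("scene"); t=get_image("top")
o=np.hstack([cv2.resize(im[130:255,280:405],(400,400),interpolation=cv2.INTER_CUBIC),cv2.resize(t[150:275,110:235],(400,400),interpolation=cv2.INTER_CUBIC)])
cv2.imwrite("pics/chk.png",o)
```

```text
[[248.7, 110.6], [249.0, 109.7], [249.3, 252.0], [249.1, 185.8]]
cam at [0.459 0.269 0.414] fwd [ 0.32   0.001 -0.947]
[[255.0, 89.3], [255.0, 89.7], [255.7, 240.7], [255.4, 170.1]]
cam at [0.446 0.274 0.392] fwd [ 0.328  0.006 -0.945]
cam2 in tool [ 0.0739  0.0005 -0.1895]
tcp [253.6 213.9] [[207.0, 213.6], [300.1, 214.0]]
grasp [253.5 225.6] [[202.5, 225.5], [304.7, 225.9]]
```

View pics/chk.png

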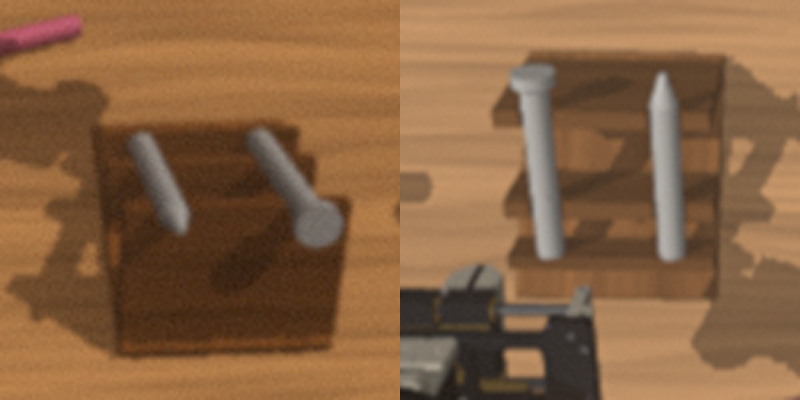

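The stick is still in its slot: scene head (379,199) and top head (152,175) are unchanged. Everything agrees except the apparent finger gap in w1, about 110 px against 93–102 px predicted. That hints the fingertips sit higher than assumed. I go back down open and look from all the cameras before closing.

```bash
python3 -m creep '{"travel":[[0,0,0],[0,0,0],[0,0,0],[0,0,0.5],[0,0,0.7],[0,0,0.7],[0,0,0.4],[0,0,0.3],[0,0,0]],"twist":[[0,0,0],[0,0,0],[0,0,0],[0,0,0],[0,0,0],[0,0,0],[0,0,0],[0,0,0],[0,0,0]],"grip":[0.2,0.2,0.2,0.2,0.2,0.2,0.2,0.2,0.2]}' 20
python3 - <<'E'
from h import *
from workcell import get_image
import cv2
R=Rt(.0107,np.radians(35)); c=np.array([.5737,.2748,.081]); go(c+R[:,2]*.0188,R)
s=sense();A=Ro.from_rotvec(s["tcp_rot"]).as_matrix()
w=get_image("wrist");m=camera_model("wrist");S=get_image("scene");t=get_image("top")
print("tcp w/s/t",[proj(n,s["ee_pos"],q).round(1).tolist() for n,q in(("w",m),("scene",None),("top",None))])
print("stick c",[proj(n,c,q).round(1).tolist() for n,q in(("w",m),("scene",None),("top",None))],"head/tail w",[proj("w",c+R[:,0]*l-R[:,2]*.011,m).round(1).tolist() for l in(.08,-.08)])
r=lambda i,a,b,W,H:cv2.resize(i[b:b+H//3,a:a+W//3],(W,H),interpolation=cv2.INTER_CUBIC)
k=np.vstack([r(S,310,130,300,300),r(t,110,155,300,300)])
cv2.imwrite("pics/g2.png",np.hstack([k,cv2.resize(w[60:360,130:380],(500,600))]))
E
```

```text
time_s: 7.05
ee_pos: [0.5843, 0.2752, 0.0644]
tcp_rot: [-2.994, -0.01, -0.943]
wrist_force: [-0.1, -0.3, -1.1]
gripper_width: 0.0553
t 7.05 pos [0.5843 0.2752 0.0644] w 0.0553 F [-0.1 -0.3 -1.1]
travel units [ 0.014  0.005 -0.015] twist [ 0.0018  0.0008 -0.0034]
tcp w/s/t [[254.1, 214.4], [367.0, 192.9], [156.5, 198.6]]
stick c [[254.6, 225.3], [367.7, 186.0], [154.8, 201.6]] head/tail w [[254.1, 81.0], [255.1, 351.1]]
```

View pics/g2.png

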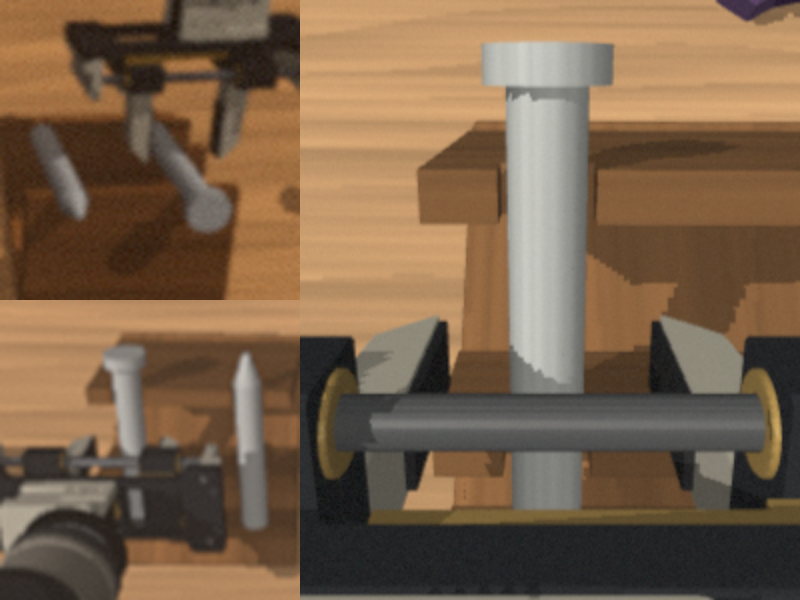

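The wrist view puts the stick exactly where predicted: head edge (254,81), shank centred between the fingers. The fingertips, though, appear at wrist (198.5,219)/(306,219) and scene (357,182)/(384,180), while the TCP projects to scene (367,193). I solve for where the tips really lie along the tool axis.

Run:
```python
from h import *
s=sense();A=Ro.from_rotvec(s["tcp_rot"]).as_matrix();m=camera_model("wrist");w=s["gripper_width"]
P=lambda x,y,z:s["ee_pos"]+A@np.array([x,y,z])
for d in(0,-.01,-.02,-.03,-.04):
    print(d,"w",[proj("w",P(.0095,y,d),m).round(1).tolist() for y in(-w/2,w/2)],"scene inner/outer",[proj("scene",P(0.,y,d)).round(1).tolist() for y in(w/2,-w/2,w/2+.019,-w/2-.019)])
f=lambda v:np.concatenate([proj("w",P(v[0],-v[2],v[1]),m)-(198.5,219),proj("w",P(v[0],v[2],v[1]),m)-(306,219)])
r=least_squares(f,[0.0095,-.01,.028]);print(r.x,r.fun)
```

```text
0 w [[210.4, 200.0], [296.8, 199.8]] scene inner/outer [[356.7, 192.9], [378.3, 192.1], [349.3, 193.2], [385.7, 191.8]]
-0.01 w [[208.2, 205.3], [298.9, 205.2]] scene inner/outer [[357.0, 189.4], [378.7, 188.5], [349.5, 189.7], [386.2, 188.2]]
-0.02 w [[205.7, 211.2], [301.3, 211.0]] scene inner/outer [[357.4, 185.8], [379.2, 184.9], [349.8, 186.1], [386.7, 184.6]]
-0.03 w [[203.0, 217.8], [303.9, 217.6]] scene inner/outer [[357.7, 182.1], [379.6, 181.3], [350.1, 182.4], [387.1, 181.0]]
-0.04 w [[200.0, 225.1], [306.9, 224.9]] scene inner/outer [[358.0, 178.5], [380.0, 177.6], [350.4, 178.8], [387.6, 177.3]]
[ 0.04738035 -0.12457156  0.01192543] [ 0.00016975  0.09553186 -0.00016984 -0.0955339 ]
```

Both cameras agree: the real fingertips lie about 30 mm short of the reported TCP along tool z. I go 30 mm deeper before closing.

```bash
python3 -m creep '{"travel":[[0,0,0.2],[0,0,0.2],[0,0,0.1],[0,0,0],[0,0,0],[0,0,0],[0,0,0],[0,0,0],[0,0,0]],"twist":[[0,0,0],[0,0,0],[0,0,0],[0,0,0],[0,0,0],[0,0,0],[0,0,0],[0,0,0],[0,0,0]],"grip":[0.2,0.2,0.2,0.2,-1,-1,-1,-1,-1]}' 20
```

```text
time_s: 8.32
ee_pos: [0.6039, 0.2771, 0.0461]
tcp_rot: [-2.996, -0.011, -0.93]
wrist_force: [-1.2, -0.9, 1.2]
gripper_width: 0.0215
```

Gripped: width is 21.5 mm. Lifting square to the stick.

```bash
python3 -m creep '{"travel":[[0,0,-0.1],[0,0,-0.3],[0,0,-0.5],[0,0,-0.7],[0,0,-0.7],[0,0,-0.7],[0,0,-0.3],[0,0,0]],"twist":[[0,0,0],[0,0,0],[0,0,0],[0,0,0],[0,0,0],[0,0,0],[0,0,0],[0,0,0]],"grip":[-1,-1,-1,-1,-1,-1,-1,-1]}' 30
python3 -m creep '{"travel":[[0,0,0],[0,0,0],[0,0,0],[0,0,0],[0,0,0]],"twist":[[0,-0.153,0],[0,-0.153,0],[0,-0.153,0],[0,-0.148,0],[0,0,0]],"grip":[-1,-1,-1,-1,-1]}'
python3 - <<'E'
from h import *
R=Rt(-.2766,0)
go(np.array([.5575,-.2224,.2])+R[:,0]*.0047,R)
E
```

```text
time_s: 9.32
ee_pos: [0.4912, 0.2763, 0.2102]
tcp_rot: [-2.994, -0.011, -0.931]
wrist_force: [0.4, 0.2, -2.2]
gripper_width: 0.021
time_s: 9.95
ee_pos: [0.4938, 0.2748, 0.2064]
tcp_rot: [-3.141, -0.008, 0.012]
wrist_force: [-0.7, 0.5, -2.8]
gripper_width: 0.0212
t 9.95 pos [0.4938 0.2748 0.2064] w 0.0212 F [-0.7  0.5 -2.8]
travel units [1.098 8.314 0.091] twist [0.0004 0.008  0.2815]
```

```bash
python3 -m creep '{"travel":[[0.11,0.83,0],[0.11,0.83,0],[0.11,0.83,0],[0.11,0.83,0],[0.11,0.83,0],[0.11,0.83,0],[0.11,0.83,0],[0.11,0.83,0],[0.11,0.83,0],[0.11,0.83,0]],"twist":[[0,0,0],[0,0,0],[0,0,0],[0,0,0],[0,0,0],[0,0,0],[0,0,0],[0,0,0],[0,0,0],[0,0,0]],"grip":[-1,-1,-1,-1,-1,-1,-1,-1,-1,-1]}'
python3 -m creep '{"travel":[[0,0,0],[0,0,0],[0,0,0],[0,0,0]],"twist":[[0,0.004,0.141],[0,0.004,0.141],[0,0,0],[0,0,0]],"grip":[-1,-1,-1,-1]}'
python3 - <<'E'
from h import *
from workcell import get_image
import cv2,pickle
R=Rt(-.2766,0); j=np.array([.5575,-.2224,-.2766])
go(np.array([.5575,-.2224,.2])+R[:,0]*.0047,R)
m=camera_model("wrist"); s=sense(); im=get_image("wrist"); cv2.imwrite("pics/w3.png",im); pickle.dump((m,s),open("w3.pkl","wb"))
for n,X in dict(pin=(-.0265,.044,.075),c1=(.08,.065,.012),c2=(.08,-.065,.012),vlo=(.055,0,.037),bl1=(.055,.018,.055),bl2=(.055,-.018,.055),bolt=(-.0425,-.046,.083)).items(): print(n,proj("w",pose(j,np.array(X)),m).round(1))
A=Ro.from_rotvec(s["tcp_rot"]).as_matrix(); print("head",proj("w",s["ee_pos"]-A[:,2]*.046+A[:,0]*.0753,m).round(1))
E
```

```text
time_s: 11.2
ee_pos: [0.5612, -0.2227, 0.2067]
tcp_rot: [-3.141, -0.012, 0.008]
wrist_force: [0.5, -0.9, -2.0]
gripper_width: 0.0212
time_s: 11.7
ee_pos: [0.5614, -0.2211, 0.2073]
tcp_rot: [-3.112, 0.424, -0.003]
wrist_force: [-0.6, -0.2, -2.1]
gripper_width: 0.0213
t 11.7 pos [ 0.5614 -0.2211  0.2073] w 0.0213 F [-0.6 -0.2 -2.1]
travel units [0.021 0.039 0.121] twist [-0.0013 -0.0021  0.0056]
pin [215.2 195.3]
c1 [201.   92.4]
c2 [311.8  92.8]
vlo [256.4 115.7]
bl1 [239.6 116.7]
bl2 [273.4 116.8]
bolt [299.3 212.3]
head [252.8  91.4]
```

View pics/w3.png

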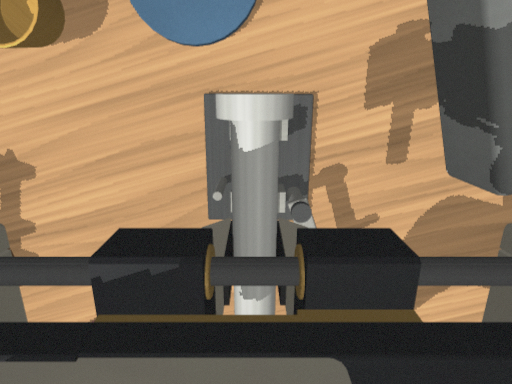

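The wrist view shows the stick held along the groove line, with head centre (255,95). The jig plate corners are at (205.5,93.5)/(314,94), the pin at (217,196) and the bolt at (300,210). All are within about 2 px of prediction, which looks like a common bias. Descending in stages.

```bash
python3 -m creep '{"travel":[[0.02,0.055,0.5],[0,0,0.6],[0,0,0.6],[0,0,0.6],[0,0,0.4],[0,0,0.3],[0,0,0],[0,0,0]],"twist":[[0,0,0.005],[0,0,0],[0,0,0],[0,0,0],[0,0,0],[0,0,0],[0,0,0],[0,0,0]],"grip":[-1,-1,-1,-1,-1,-1,-1,-1]}'
python3 - <<'E'
from h import *
from workcell import get_image
import cv2
R=Rt(-.2766,0); j=np.array([.5575,-.2224,-.2766])
go(np.array([.5575,-.2224,.006])+R[:,0]*.0047,R)
w=get_image("wrist");t=get_image("top");S=get_image("scene")
m=camera_model("wrist");s=sense();A=Ro.from_rotvec(s["tcp_rot"]).as_matrix()
for n,X in dict(pin=(-.0265,.044,.075),c1=(.08,.065,.012),c2=(.08,-.065,.012),bolt=(-.0425,-.046,.083)).items(): print(n,proj("w",pose(j,np.array(X)),m).round(1))
print("head",proj("w",s["ee_pos"]-A[:,2]*.046+A[:,0]*.0753,m).round(1))
r=lambda i,a,b,W,H:cv2.resize(i[b:b+H//3,a:a+W//3],(W,H),interpolation=cv2.INTER_CUBIC)
cv2.imwrite("pics/g3.png",np.hstack([np.vstack([r(S,120,130,300,300),r(t,300,160,300,300)]),cv2.resize(w[60:360,130:380],(500,600))]))
E
```

```text
time_s: 12.75
ee_pos: [0.563, -0.225, 0.0285]
tcp_rot: [-3.11, 0.436, -0.006]
wrist_force: [0.4, -0.7, -3.1]
gripper_width: 0.0212
t 12.75 pos [ 0.563  -0.225   0.0285] w 0.0212 F [ 0.4 -0.7 -3.1]
travel units [-0.023 -0.017  0.374] twist [-0.0014 -0.0036 -0.0017]
pin [168.2 303.7]
c1 [148.2  95.1]
c2 [354.5  94.3]
bolt [339.9 339.6]
head [252.8  91.3]
```

View pics/g3.png

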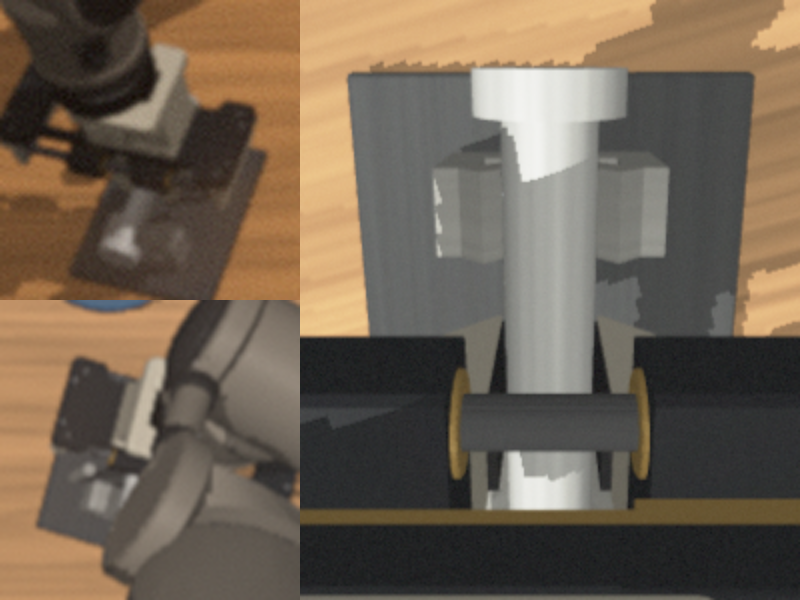

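The stick is centred over the V-block: head centre x≈549 against block and plate mid x≈551 in the crop, under 1 mm off, and the head end is level with the plate edge. Lowering the last part gently.

```bash
python3 -m creep '{"travel":[[-0.02,0,0.1],[0,0,0.1],[0,0,0.05],[0,0,0.05],[0,0,0]],"twist":[[0,0,0],[0,0,0],[0,0,0],[0,0,0],[0,0,0]],"grip":[-1,-1,-1,-1,-1]}'
python3 -m creep '{"travel":[[0,0,0.03],[0,0,0.03],[0,0,0]],"twist":[[0,0,0],[0,0,0],[0,0,0]],"grip":[-1,-1,-1]}'
```

```text
time_s: 13.52
ee_pos: [0.5612, -0.2245, 0.0093]
tcp_rot: [-3.109, 0.437, -0.003]
wrist_force: [0.3, 0.1, -2.3]
gripper_width: 0.0212
time_s: 13.9
ee_pos: [0.5616, -0.2251, 0.0064]
tcp_rot: [-3.11, 0.437, -0.005]
wrist_force: [-0.5, -2.4, 0.1]
gripper_width: 0.021
```

```bash
python3 -m creep '{"travel":[[0,0,0.03],[0,0,0]],"twist":[[0,0,0],[0,0,0]],"grip":[-1,-1]}'
```

```text
time_s: 14.15
ee_pos: [0.5616, -0.2251, 0.0063]
tcp_rot: [-3.111, 0.437, -0.006]
wrist_force: [-5.0, -0.6, 12.5]
gripper_width: 0.0212
```

Seated: +12.5 N upward. Now opening and backing straight up.

```bash
python3 -m creep '{"travel":[[0,0,0],[0,0,0],[0,0,0],[0,0,0],[0,0,0],[0,0,0]],"twist":[[0,0,0],[0,0,0],[0,0,0],[0,0,0],[0,0,0],[0,0,0]],"grip":[-0.4,-0.25,-0.1,0,0,0]}'
python3 -m creep '{"travel":[[0,0,-0.1],[0,0,-0.3],[0,0,-0.6],[0,0,-0.7],[0,0,-0.7],[0,0,-0.7],[0,0,0]],"twist":[[0,0,0],[0,0,0],[0,0,0],[0,0,0],[0,0,0],[0,0,0],[0,0,0]],"grip":[0,0,0,0,0,0,0]}'
python3 - <<'E'
from h import *
from workcell import get_image
import cv2
j=np.array([.5575,-.2224,-.2766]); a=1.92
w=get_image("wrist");m=camera_model("wrist")
for n,X in dict(pin=(-.0265,.044,.075),c1=(.08,.065,.012),c2=(.08,-.065,.012),head=(.08,0,.052),headtop=(.08,0,.069),tail=(-.08,0,.063),bolt=(-.0425,-.046,.083)).items(): print(n,proj("w",pose(j,np.array(X)),m).round(1))
pv=pose(j,np.array((-.0425,-.046,.067))); k=np.array([pv[0]-.08*np.sin(a+j[2]),pv[1]+.08*np.cos(a+j[2]),.101]); print("knob",k)
# knob grasp, jaws radial: tool y along strap -> yaw = strap dir - pi/2 (mod pi)
yaw=1.5708+a+j[2]-1.5708; print("yaw",yaw)
go([k[0],k[1],.2],Rt(yaw,0))
cv2.imwrite("pics/w4.png",w)
E
```

```text
time_s: 14.9
ee_pos: [0.5613, -0.2245, 0.0042]
tcp_rot: [-3.109, 0.437, -0.004]
wrist_force: [-1.0, -0.8, 0.0]
gripper_width: 0.046
time_s: 15.78
ee_pos: [0.5627, -0.2257, 0.1958]
tcp_rot: [3.109, -0.437, 0.018]
wrist_force: [0.3, -0.5, 0.3]
gripper_width: 0.0464
pin [210.  201.6]
c1 [195.1  94.7]
c2 [309.8  94.2]
head [252.1  94.2]
headtop [252.  94.]
tail [252.9 243.5]
bolt [297.7 218.6]
knob [ 0.42426423 -0.26084853  0.101     ]
yaw 1.6434
t 15.825 pos [ 0.5616 -0.2251  0.1932] w 0.0455 F [-0.7  0.8  0.2]
travel units [-2.036  1.203 -0.129] twist [ 0.0062 -0.0054 -1.9225]
```

View pics/w4.png

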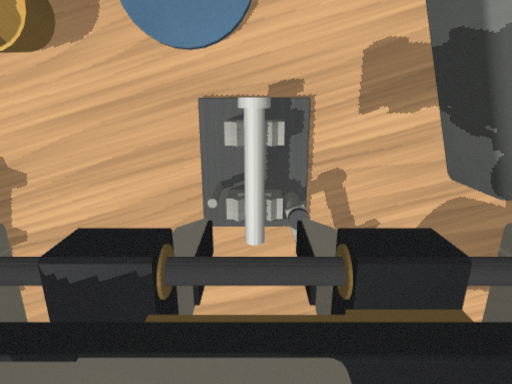

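Seated and released. The stick runs from head (254,98) to tail (255.5,243), centred between the plate corners (199,98)/(312,98), in both V-blocks. The strap is still open. Next is the knob, held with the jaws along the strap.

```bash
python3 -m creep '{"travel":[[-0.68,0.4,0],[-0.68,0.4,0],[-0.68,0.4,0],[0,0,0],[0,0,0],[0,0,0],[0,0,0],[0,0,0],[0,0,0],[0,0,0]],"twist":[[0,0,0],[0,0,0],[0,0,0],[0,0,-0.175],[0,0,-0.175],[0,0,-0.175],[0,0,-0.175],[0,0,-0.175],[0,0,-0.175],[0,0,-0.175]],"grip":[0,0,0,0,0,0,0,0,0,0]}'
python3 -m creep '{"travel":[[0,0,0],[0,0,0],[0,0,0],[0,0,0],[0,0,0],[0,0,0]],"twist":[[0,0,-0.175],[0,0,-0.175],[0,0,-0.175],[0,0,-0.175],[0,0,0],[0,0,0]],"grip":[0,0,0,0,0,0]}'
python3 - <<'E'
from h import *
from workcell import get_image
import cv2
go([.4243,-.2608,.057],Rt(1.6434,0))
m=camera_model("wrist"); w=get_image("wrist"); cv2.imwrite("pics/w5.png",w)
k=np.array([.4243,-.2608,0]);print(proj("w",k+[0,0,.12],m),proj("w",k+[0,0,.075],m))
# dark pixels near prediction
u,v=proj("w",k+[0,0,.12],m).astype(int); g=cv2.cvtColor(w,cv2.COLOR_BGR2GRAY)
print(g[max(v-48,0):v+49:6,max(u-60,0):u+61:6])
E
```

```text
time_s: 17.08
ee_pos: [0.4227, -0.2597, 0.189]
tcp_rot: [-2.791, -1.438, -0.003]
wrist_force: [-0.3, 0.8, -0.5]
gripper_width: 0.0457
time_s: 17.82
ee_pos: [0.4231, -0.26, 0.1895]
tcp_rot: [2.14, 2.299, 0.004]
wrist_force: [-0.5, -0.2, 0.3]
gripper_width: 0.0461
t 17.825 pos [ 0.4231 -0.26    0.1895] w 0.0461 F [-0.5 -0.2  0.3]
travel units [-0.018  0.015  2.208] twist [ 0.002  -0.0017 -0.001 ]
[256.74099351 186.20685732] [256.30065212 173.61278   ]
[[159 157 149 159 174 177 173 167 154 155 167 170 163 157 159 157 157  64
   85  61  61]
 [155 155 152 160 176 176 174 162 154 155 160 170 162 159 162 155 164  87
   83  61  58]
 [157 155 152 163 174 176 176 159 156 155 160 170 159 158 163 155 105  88
   64  62  64]
 [154 160 155 164 171 177 174 161 154 154 154 168 159 154 165 156  84  87
   85  87  61]
 [155 160 156 163 166 178 172 156 143 145 139 160 149 148 151 142  87  87
   86  87  88]
 [158 161 155 167 162 177 171 154 169 166 144 166 166 164 166 166 164 163
  160 163 162]
 [157 161 158 164 162 176 173 159 170  56  61 127 167 169 168 167 166 166
  166 163 164]
 [158 163 162 165 165 1
[... 167 characters left out ...]
4 164 165 176 172 162 165  94  80 156 145 139 160 164 156 149
  164 168 114]
 [154 168 162 166 167 180 168 167 166 108 106 121 112 107 107 113 108 116
  115 114 115]
 [145 165 164 163 169 174 169 167 166 108 108 119 111 105 111 112 110 113
  113 109 115]
 [144 166 166 164 170 163 171 167 167 108 110 116 110 103 109 111 111 114
  116 110 119]
 [146 166 166 161 168 167 171 166 162 158 108 116 162 147 155 162 172 163
  175 162 116]
 [136 137  33 164 171 165 172 166 162 159 108 118 161 153 153 159 171  34
  136 135 141]
 [138 137  34 164 170 164 174 165 162 159 106 122 158 157 156 161 171  20
   74 136 135]
 [138  77  20 165 165 159 173 164 165 161 156 178 155 160 155 159 168  19
   33 136 137]]
```

The knob is in the wrist image at u≈250–262, v≈172–195, as predicted to about 3 mm. Descending over it and gripping.

```bash
python3 -m creep '{"travel":[[-0.05,0.01,0.4],[0,0,0.5],[0,0,0.5],[0,0,0.4],[0,0,0.3],[0,0,0.1],[0,0,0]],"twist":[[0,0,0],[0,0,0],[0,0,0],[0,0,0],[0,0,0],[0,0,0],[0,0,0]],"grip":[0,0,0,0,0,0,0]}' 12
python3 -m creep '{"travel":[[0,0,0],[0,0,0],[0,0,0],[0,0,0],[0,0,0],[0,0,0]],"twist":[[0,0,0],[0,0,0],[0,0,0],[0,0,0],[0,0,0],[0,0,0]],"grip":[-0.4,-1,-1,-1,-1,-1]}'
python3 - <<'E'
from h import *
go([.4243,-.2608,.057],Rt(1.6434,0))
E
```

```text
time_s: 18.75
ee_pos: [0.4245, -0.263, 0.0579]
tcp_rot: [2.137, 2.302, 0.004]
wrist_force: [-1.4, 0.1, -0.1]
gripper_width: 0.0463
time_s: 19.5
ee_pos: [0.4242, -0.263, 0.058]
tcp_rot: [2.136, 2.303, 0.004]
wrist_force: [-3.2, 0.8, 4.1]
gripper_width: 0.0137
t 19.5 pos [ 0.4242 -0.263   0.058 ] w 0.0137 F [-3.2  0.8  4.1]
travel units [0.037 0.004 0.017] twist [ 0.0022 -0.001   0.0024]
```

```bash
python3 -m creep '{"travel":[[0.16,0.01,0],[0.16,0.01,0],[0.16,0.01,0],[0.16,0.01,0],[0.16,0.01,0],[0.16,0.01,0],[0.16,0.01,0],[0.16,0.01,0],[0.16,0.01,0],[0,0,0]],"twist":[[0,0,0.12],[0,0,0.12],[0,0,0.12],[0,0,0.12],[0,0,0.12],[0,0,0.12],[0,0,0.12],[0,0,0.12],[0,0,0.12],[0,0,0]],"grip":[-1,-1,-1,-1,-1,-1,-1,-1,-1,-1]}' 12
cat >> h.py <<'E'
def strap(a=None):
    s=sense();pv=np.array([.5040,-.2550]);d=s["ee_pos"][:2]-pv
    ang=np.arctan2(d[1],d[0])%(2*np.pi);print("strap",round(ang-1.5708+.2766,3),"r",round(np.hypot(*d),4))
    if a is not None:
        w=a-.2766+1.5708; go([*(pv+.08*np.array([np.cos(w),np.sin(w)])),.058],Rt(w-1.5708,0))
E
python3 -c "
from h import *
strap(.5)"
```

```text
time_s: 20.75
ee_pos: [0.4617, -0.1886, 0.058]
tcp_rot: [-3.015, -0.879, -0.004]
wrist_force: [-2.7, 3.4, 5.3]
gripper_width: 0.0135
strap 0.843 r 0.0787
t 20.75 pos [ 0.4617 -0.1886  0.058 ] w 0.0135 F [-2.7  3.4  5.3]
travel units [0.449 0.057 0.001] twist [-0.001  -0.0029  0.3441]
```

```bash
python3 -m creep '{"travel":[[0.16,0.01,0],[0.16,0.01,0],[0.16,0.01,0],[0.16,0.01,0],[0.16,0.01,0],[0.16,0.01,0],[0,0,0]],"twist":[[0,0,0.12],[0,0,0.12],[0,0,0.12],[0,0,0.12],[0,0,0.12],[0,0,0.12],[0,0,0]],"grip":[-1,-1,-1,-1,-1,-1,-1]}' 12
python3 -c "
from h import *
strap(0)"
```

```text
time_s: 21.62
ee_pos: [0.5174, -0.1777, 0.0581]
tcp_rot: [-3.131, 0.237, -0.005]
wrist_force: [1.5, 4.0, 2.6]
gripper_width: 0.0133
strap 0.105 r 0.0784
t 21.625 pos [ 0.5174 -0.1777  0.0581] w 0.0133 F [1.5 4.  2.6]
travel units [ 0.14  -0.016  0.001] twist [-0.0025 -0.0027  0.1255]
```

Now pushing on in small steps until the stop pushes back.

```bash
python3 -m creep '{"travel":[[0.08,0,0],[0.06,0,0],[0,0,0]],"twist":[[0,0,0.06],[0,0,0.06],[0,0,0]],"grip":[-1,-1,-1]}' 12
python3 -m creep '{"travel":[[0.05,0,0],[0,0,0]],"twist":[[0,0,0],[0,0,0]],"grip":[-1,-1]}' 12
python3 -c "
from h import *
strap(0)"
```

```text
time_s: 22.0
ee_pos: [0.5244, -0.1792, 0.0581]
tcp_rot: [-3.111, 0.423, -0.002]
wrist_force: [-2.4, 3.8, 3.2]
gripper_width: 0.0134
time_s: 22.25
ee_pos: [0.525, -0.1793, 0.0578]
tcp_rot: [-3.11, 0.423, 0.006]
wrist_force: [-10.2, 4.7, 7.7]
gripper_width: 0.0134
strap 0.007 r 0.0785
t 22.25 pos [ 0.525  -0.1793  0.0578] w 0.0134 F [-10.2   4.7   7.7]
travel units [ 0.009 -0.024 -0.004] twist [-0.0024  0.0045  0.0062]
```

The strap is at its stop: ee moved under 1 mm for a 3 mm command, with −10 N reaction, and the angle is about 0.01. Letting go and backing up.

```bash
python3 -m creep '{"travel":[[0,0,0],[0,0,0],[0,0,0],[0,0,0],[0,0,0]],"twist":[[0,0,0],[0,0,0],[0,0,0],[0,0,0],[0,0,0]],"grip":[-0.5,-0.2,-0.1,-0.1,-0.1]}' 12
python3 -m creep '{"travel":[[0,0,-0.3],[0,0,-0.6],[0,0,-0.7],[0,0,-0.7],[-0.5,0,-0.5],[-0.5,0,0],[-0.5,0,0],[-0.5,0,0],[0,0,0]],"twist":[[0,0,0],[0,0,0],[0,0,0],[0,0,0],[0,0,0],[0,0,0],[0,0,0],[0,0,0],[0,0,0]],"grip":[-0.1,-0.1,-0.1,-0.1,-0.1,-0.1,-0.1,-0.1,-0.1]}'
python3 - <<'E'
from h import *
from workcell import get_image
import cv2
w=get_image("wrist");t=get_image("top");S=get_image("scene")
j=np.array([.5575,-.2224,-.2766]);m=camera_model("wrist")
for n,X in dict(knobtop=(-.0425,.034,.12),pin=(-.0265,.044,.075),head=(.08,0,.052),tail=(-.08,0,.063),c1=(.08,.065,.012),c2=(.08,-.065,.012)).items(): print(n,[proj(c,pose(j,np.array(X)),q).round(1).tolist() for c,q in(("w",m),("scene",None),("top",None))])
r=lambda i,a,b,W,H:cv2.resize(i[b:b+H//3,a:a+W//3],(W,H),interpolation=cv2.INTER_CUBIC)
cv2.imwrite("pics/end.png",np.hstack([np.vstack([r(S,120,130,300,300),r(t,290,160,300,300)]),cv2.resize(w[60:360,130:380],(500,600))]))
print(sense()["wrist_force"].round(1),sense()["gripper_width"])
E
```

```text
time_s: 22.88
ee_pos: [0.5282, -0.1804, 0.0582]
tcp_rot: [-3.111, 0.429, -0.004]
wrist_force: [0.8, 1.2, 0.2]
gripper_width: 0.041
time_s: 24.0
ee_pos: [0.411, -0.1475, 0.2264]
tcp_rot: [-3.111, 0.429, -0.004]
wrist_force: [0.5, 0.3, 0.3]
gripper_width: 0.0412
knobtop [[251.5, 43.5], [185.7, 167.1], [335.6, 221.4]]
pin [[241.9, 33.2], [190.5, 182.6], [329.2, 216.1]]
head [[287.2, -82.7], [160.9, 219.6], [353.2, 183.9]]
tail [[283.8, 89.9], [182.5, 164.8], [339.4, 241.3]]
c1 [[223.9, -62.6], [188.6, 231.7], [326.6, 180.1]]
c2 [[343.2, -62.7], [141.3, 220.6], [371.7, 193.4]]
[ 1.2 -0.6  0.8] 0.04121082165683751
```

View pics/end.png

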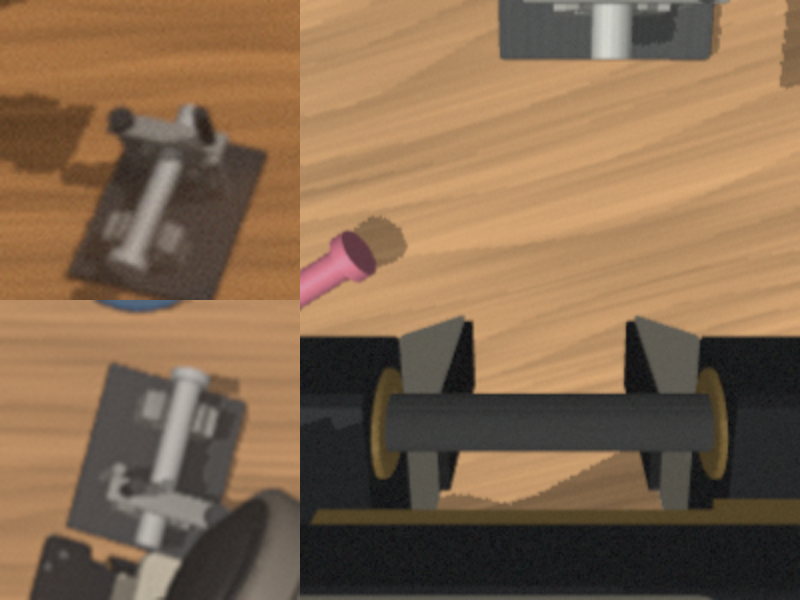

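The final picture shows the stick lying in both V-blocks with its head at the far end: scene (164,217), top (353,185). The strap lies across it against the pin, with the knob at about scene (183,166) and top (333,223) against predicted (186,167) and (336,221). The arm is clear.

```bash
python3 -c "
from workcell import *
print(finish_job())"
```

```text
the job is handed in; nothing more can be done
None
```

The flat-headed stick is in the V-block jig with its head away from the strap, and the strap is across it at its stop. I handed the job in at about 24 s of the 53 s limit; `finish_job` gave no verdict.

- **Stick:** I took it from the left slot, lowered it until the V-blocks pushed back (about 12 N) and let go. Wrist pictures before and after release put it about 1 mm from the groove line. Lengthwise it was within a few mm of centred.
- **Strap:** I swung it by the knob until the stop pushed back (about 10 N). The computed angle there was about 0.01 rad; after I let go, the last pictures still showed it across the stick. The gripper was open and clear, with no force on the wrist.

**What went wrong or disagreed**
- **Missed first grasp:** the fingers closed on nothing. The pictures showed their tips about 30 mm short of the reported TCP, so I went 30 mm deeper and the second grasp held (21.5 mm opening).
- **Calibration:** wrist-camera positions differed from the other two cameras by about 2 px (2–3 mm). I aligned the stick to the jig within the wrist image instead.
- **Not checked:** I did not measure whether the cone stick, pot, amethyst and lap had moved. The robot never gripped or aimed at them, and the cone stick looked unmoved after the missed grasp.

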